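# Release the tin carrier and index it to the lid press

## Task

Release the tin carrier and send its filled tin on to be lidded: first draw the red interlock plug right out of its socket, against its sprung catch, and leave it lying flat on its ledge. Then push the carrier along its rail until it clicks into the pressing station (its white line at the green mark), not past it, with the tin still seated level on the carrier and the other things on the bench left where they are.

Things in the scene. Friction and masses are not known exactly. Their poses are not given: they have to be found in the camera images.
- transfer_rail: low aluminium transfer rail fixed to the bench, elsewhere each time. Origin: on the bench top, under the middle of the rail. +y runs along the rail from the filling station (yellow mark, y -60 mm) to the pressing station (green mark, y +50 mm); -x is the front side, with the plug. Base plate 8 mm thick, x -50..+72, y -150..+150 mm.
- socket_mouth (a point): centre of the socket's mouth in the front (-x) face of the black housing, 14 mm above the bench. Housing 24 mm deep, 52 mm wide, top at z 39 mm; the brass knob on it holds a sprung ball (pull of 10 to 15 N to pass). In front of it a flat ledge, top at z 8 mm, reaches 111 mm towards -x, 94 mm wide, with 6 mm high curbs at the sides and front end.
- plug: red interlock plug, loose, 90 g, flat on the ledge. Origin: under the middle of its T-bar (12 mm in x, 72 in y, 42 tall); +x points into the socket. Red neck 20 wide, 16 tall, x +6..+50 mm, ending at the housing: 44 mm of room to hook behind the bar. Steel tongue 14 wide to x +88 mm goes through the socket and locks the carrier. Out of the socket once drawn 40 mm to -x; the ledge allows 51 mm.
- press_station (a point): where the carrier's centre stands in the pressing station, 30 mm above the bench; a sprung ball on the far side of the rail holds the carrier there.
- carrier (a joint): travel of the blue tin carrier along the rail (+y of transfer_rail), m: 0 at the filling station (locked by the plug), 0.110 clicked into the pressing station; stop at 0.145. It moves stiffly (about 2 N) and takes about 6 N to click over the ball.
- push_face (a point): middle of the rear (-y) face of the carrier's upright blue push tab, at z 55 mm; the tab is 50 mm wide (x), 6 mm thick (y) and stands from z 30 to z 74 mm. Axes as transfer_rail; it travels with the carrier.
- tin_seat (a point): middle of the tin's place on the carrier's top face (z 30 mm), between six low white pins. Carrier top: 92 mm (x) by 120 mm (y); this point lies 68 mm ahead of push_face.
- tin_filled: filled open gold tin, 104 mm wide at the rim, 72 mm at the foot, 54 mm tall, loose on the carrier. Origin: centre of its underside.
- pot_lotus: green-lidded white pot, 67 x 67 x 72 mm; bystander, origin at the centre of its underside
- pot_raisin: red-lidded white pot, 64 x 64 x 68 mm; bystander, origin at the centre of its underside
- tamper: beech tamper, 81 mm foot, 98 mm tall; bystander, origin at the centre of its underside
- date_stamp: red-handled desk stamp, 34 x 52 x 70 mm; bystander, origin at the centre of its underside
- weight_500: largest metal check weight, 38 mm wide, 52 mm tall; bystander, origin at the centre of its underside
- lid_pile: pile of gold tin lids, 107 mm wide, 60 mm tall; bystander, origin at the centre of its underside
There are look-alikes about, which are no part of the job. What is shaped like the tin_filled but purple is not meant.

How it is judged:
By the outcome, as a careful person would: the job done as asked, in the order asked, and still so for the second after the job is handed in, with the robot touching nothing.
It also fails if it takes over 64 s, if anything falls off the work surface, if the arm or the gripper's body presses on something with over 40 N, if the wrist force passes 120 N, or if a joint passes its speed limit or range.

## Robot

A 6-joint arm with a two-finger parallel gripper is mounted at the origin on a cart in front of the work surface, level with it; the furniture and walls round the work are solid. World frame = base frame: x ahead of the robot, y to its left, z up, the work surface at z = 0. Lengths are in m, angles in rad, forces in N, time in s.
With the tool pointing down it reaches from about 0.325 to 0.925 m from the base axis. Payload 3.1 kg.
Tool frame: the origin (TCP) lies on the centre line of the jaws, within the pads' length; the fingertips stand 8 mm ahead of it and the grasp point (between the pads) lies 11 mm behind it; z points along the fingers, y is the line along which they close (so a half turn about z gives the same grasp; the last joint's range is limited). The gripper opens to 85 mm and grips with 20 to 120 N. Pads are 22 mm wide; open, the fingers measure 114 mm over their backs; the gripper's body (76 mm by 85 mm) begins 54 mm behind the grasp point. The pads swing forward as they close: fully open they stand 13 mm farther back than shut.
Start: joints at [-1.385, 0.217, 1.613, -0, 1.311, -0.112], TCP at [0.183, -0.597, 0.239] pointing down, gripper open.
Joint ranges: [-2.75, 2.75], [-0.78, 2.1], [0.31, 2.55], [-1.13, 4.27], [0.13, 2.63], [-2.58, 2.58]. Speed limits (rad/s): [2.79, 2.79, 3.14, 3.14, 3.14, 3.14].

## Interface

Orientations are given as a rotation vector (axis times angle).
In Python, from station import get_state, read_camera, camera_params, finish_job, spot_in, place_of gives the robot as it stands. The module is installed in compiled form; this text tells all that it offers.
- The arm moves only by the shell command python3 -m inch 'ROWS' [OPENING] [FORCE]. ROWS is JSON, a list of rows, each a list of 6 numbers: the shift along the tool's x, y, z in mm, then the turn, a rotation vector about the tool's x, y, z in degrees. In form: [[dx, dy, dz, rx, ry, rz], ...]. A call has 1 to 20 rows; each row shifts and turns the commanded pose from where the row before left it, along the tool's axes as they then stand; what a row does not reach is not made up. A row lasts 1/12 s, in which the tool goes at most 41.7 mm and 7.16 degrees, less where a joint would pass 70% of its speed; a pose out of reach is approached as far as the arm can. A call is refused whole if a number of a shift passes 41.7 or a number of a turn 7.16, either way. A call with a gripper value outside its range is refused whole. OPENING is the closure, from -1 (fully open) to 1 (shut), set as the call begins (- or left out, the last holds). The fingers move at their own pace and stop on an object; FORCE is the grip in N (left out, the last holds). Time passes only in rows, so rows that do not move let the fingers close. It gives the time, the measured TCP pose, the force, the opening and the grip force at its end, in the units of the state.
- get_state(): the state, without advancing time (a new reading comes with each control period).
- read_camera(name): name is "scene" or "top" or "wrist"; returns the picture (420x560x3 uint8, red, green, blue); there is no depth.
- camera_params(name): a dict with "mtx" (3x3 intrinsics, pixels), "cam_to_world" (4x4, takes a point from camera to world coordinates). Camera axes: x right, y up, looking along -z (the intrinsics and any distortion apply to the point x, -y, -z); pixel columns grow to the right and rows downward; lengths in m; the calibration is good to about 2 mm. A picture is of the moment at which its call begins: read the wrist's pose just before it. camera_params takes no time and is no camera call; for the wrist camera it gives the pose at the moment of the call.
- finish_job(): hands the job in; it is judged then, once.
Trained networks look in the newest picture that a camera, given by its name, has taken for a name from the list of things; names that differ only in an ending like _2 or _b are one class to them, and where a whole thing is asked for, a point or a joint stands for the part that bears it (a point fixed in the world has none). Each returns a list of dicts, best first, with "conf" (0 to 1); they miss things now and then, are a little off and sometimes report something else, mostly with a low value. They report only what shows in the picture. A call takes as long as a camera call. They do not tell look-alikes from the thing itself.
- spot_in(camera, name): "pixel" ([row, column] in pixels, amid what is visible of it).
- place_of(camera, name): "pixel" ([row, column] in pixels: a listed point, or the origin of a listed thing).
The state is a dict: "clock": time; "joints": joint angles; "joint_velocities": joint speeds; "joint_efforts": joint torques, N m; "ee_pos": TCP position; "tcp_rot": TCP orientation; "ft_force": force on the tool from outside, world axes, zero at the start; "torque": the same for the moment, N m; "opening": opening from 0.0 (shut) to 1.0 (fully open); "finger_force": force on a finger pad.
Only numpy, scipy, OpenCV 4.12 (cv2) and the standard library are available. Lean on these libraries where they do the work, as an engineer would, in place of code of your own. Each camera call takes 0.05 s, during which the arm holds its last target. There are 200 camera calls.

## Working session

There is one attempt and no reset: what is moved stays moved. The work goes in short steps, Python scripts to look and compute and a shell command to move; the robot and the scene stay as the last step left them, time stands still between calls to the robot, and variables do not carry over. Pictures are saved under pics/ and viewed, at most 10 in all, crops included, and the job is handed in when it is done.

```bash
mkdir -p pics
cat > h.py <<'E'
import numpy as np, cv2, json
from scipy.spatial.transform import Rotation as R
from station import *
def snap(cam,fn=None):
    im=read_camera(cam)
    if fn: cv2.imwrite('pics/'+fn,cv2.cvtColor(im,cv2.COLOR_RGB2BGR))
    return im,camera_params(cam)
def ray(p,px):
    K=np.array(p['mtx']);T=np.array(p['cam_to_world'])
    v=np.linalg.inv(K)@[px[1],px[0],1]
    d=T[:3,:3]@[v[0],-v[1],-v[2]]
    return T[:3,3],d/np.linalg.norm(d)
def onz(p,px,z):
    o,d=ray(p,px);return o+d*(z-o[2])/d[2]
def tri(rays):
    A=sum(np.eye(3)-np.outer(d,d) for o,d in rays);b=sum((np.eye(3)-np.outer(d,d))@o for o,d in rays)
    x=np.linalg.solve(A,b);return x,max(np.linalg.norm(np.cross(x-o,d)) for o,d in rays)
def proj(p,X):
    T=np.linalg.inv(np.array(p['cam_to_world']));c=T[:3,:3]@X+T[:3,3]
    u=np.array(p['mtx'])@[c[0],-c[1],-c[2]];return u[1]/u[2],u[0]/u[2]
E
python3 - <<'E'
from h import *
ims=[]
P={}
for c in ['scene','top']:
    im,p=snap(c,c+'0.png');P[c]=p
    print(c,np.round(p['cam_to_world'],3).tolist(),p['mtx'], [k for k in p])
    for n in ['transfer_rail','socket_mouth','plug','press_station','push_face','tin_seat','tin_filled','pot_lotus','pot_raisin','tamper','date_stamp','weight_500','lid_pile']:
        r=place_of(c,n);print(n,[(np.round(a['pixel']).tolist(),round(a['conf'],2)) for a in r[:3]])
print(get_state())
E
```

```text
scene [[-0.822, 0.401, -0.404, 0.115], [-0.569, -0.579, 0.584, 0.554], [0.0, 0.71, 0.704, 0.785], [0.0, 0.0, 0.0, 1.0]] [[409.53393275   0.         273.60433578]
 [  0.         409.53393275 204.71324264]
 [  0.           0.           1.        ]] ['mtx', 'cam_to_world']
transfer_rail [([375.0, 216.0], 0.67), ([211.0, 264.0], 0.63), ([191.0, 274.0], 0.51)]
socket_mouth [([200.0, 298.0], 0.56)]
plug [([208.0, 314.0], 0.51), ([336.0, 252.0], 0.29), ([188.0, 273.0], 0.26)]
press_station [([216.0, 257.0], 0.65), ([336.0, 256.0], 0.51)]
push_face [([164.0, 280.0], 0.73), ([209.0, 264.0], 0.15)]
tin_seat [([194.0, 271.0], 0.74)]
tin_filled [([190.0, 273.0], 0.84), ([258.0, 303.0], 0.61)]
pot_lotus [([335.0, 255.0], 0.81)]
pot_raisin [([311.0, 274.0], 0.73)]
tamper [([313.0, 213.0], 0.9)]
date_stamp []
weight_500 [([375.0, 218.0], 0.6)]
lid_pile [([170.0, 354.0], 0.94)]
top [[-0.003, 0.992, -0.124, 0.351], [-1.0, -0.0, 0.021, -0.002], [0.021, 0.124, 0.992, 1.42], [0.0, 0.0, 0.0, 1.0]] [[456.12014815   0.         279.09474019]
 [  0.         456.12014815 216.16313927]
 [  0.           0.     
[... 733 characters left out ...]
], 0.25)]
{'clock': 1.4, 'joints': array([-1.38521185e+00,  2.16911891e-01,  1.61342236e+00, -3.00342651e-05,
        1.31129580e+00, -1.12229075e-01]), 'joint_velocities': array([ 0.00017612, -0.00137628, -0.00088928,  0.00020291,  0.00010154,
        0.0003759 ]), 'joint_efforts': array([ 2.87063049e-04, -3.96876311e+01, -3.04242146e+01, -1.37932198e-04,
        9.63136772e-04,  1.85814393e-06]), 'ee_pos': array([ 0.18338975, -0.59748913,  0.23928117]), 'tcp_rot': array([-3.10678964e+00, -4.66084148e-01,  4.77206242e-05]), 'ft_force': array([-0.38359985, -0.28383372,  0.27857877]), 'torque': array([ 0.00867281, -0.04119877,  0.00608112]), 'finger_force': 0.0, 'opening': 0.9996311883658208}
```

View pics/scene0.png

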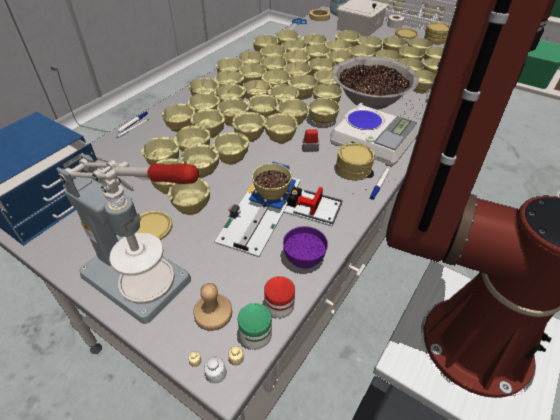

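View pics/top0.png

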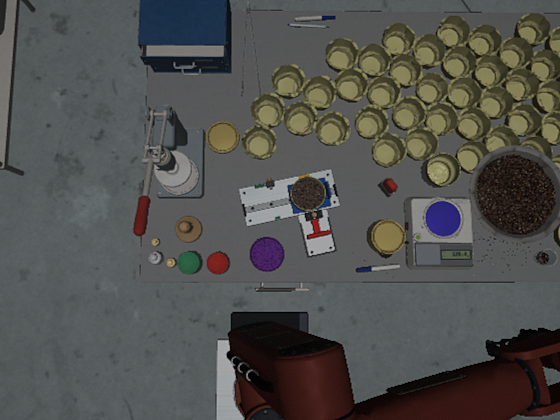

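Run:
```python
from h import *
s=camera_params('scene');t=camera_params('top')
for n,a,b in [('socket',(200,298),(219,311)),('plug',(208,314),(235,316)),('press',(216,257),(200,274)),('push',(164,280),(189,330)),('seat',(194,271),(197,307)),('rail',(211,264),(205,288)),('tin',(190,273),(194,305)),('lid',(170,354),(237,383))]:
    x,e=tri([ray(s,a),ray(t,b)]);print(n,np.round(x,4),round(e,4))
```

```text
socket [ 0.5139 -0.1318  0.0181] 0.0037
plug [ 4.683e-01 -1.472e-01  3.000e-04] 0.0008
press [ 0.5708 -0.0187  0.0199] 0.0064
push [ 0.6034 -0.1842  0.065 ] 0.0004
seat [ 0.5883 -0.1189  0.0095] 0.0006
rail [ 0.5655 -0.058   0.0064] 0.003
tin [ 0.5876 -0.1146  0.0297] 0.0069
lid [ 0.4591 -0.361  -0.0087] 0.0045
```

The scene picture shows the rail at about (215,262), with the gold tin on its blue carrier at (183,272) and the red plug at (200,312).

Tin candidates are the gold tin on the carrier at scene (183,272), the purple tin at (245,305), and the empty gold tins further back. I choose the filled gold one on the carrier. Plug candidates are the red T at scene (200,312) / top (230,317) and the date stamp at (140,310). I choose the T on the rail's ledge. I'll check both choices in a close wrist view.

```bash
cat >> h.py <<'E'
def delta(target,yaw):
    """tool-frame shift (mm) to target from now; rz turn (deg) that brings tool y along rail y (mod 180)"""
    s=get_state();M=R.from_rotvec(s['tcp_rot']).as_matrix();ty=M[:,1]
    a=np.degrees(np.arctan2(ty[1],ty[0]));w=yaw+90
    d=(w-a+90)%180-90
    return np.round(1000*M.T@(np.array(target)-s['ee_pos']),1), 'rz',round(-d,2), 'tilt',np.round(M[:,2],4)
E
python3 - <<'E'
from h import *
s=get_state();M=R.from_rotvec(s['tcp_rot']).as_matrix();print(M.round(3))
print(delta([0.42,-0.14,0.30],10.5), np.array(camera_params('wrist')['cam_to_world']).round(3).tolist(), s['ee_pos'])
E
```

```text
[[ 0.956  0.293 -0.   ]
 [ 0.293 -0.956  0.   ]
 [-0.    -0.    -1.   ]]
(array([ 360.4, -367.9,  -60.7]), 'rz', np.float64(6.56), 'tilt', array([-0.,  0., -1.])) [[0.293, 0.905, 0.31, 0.264], [-0.956, 0.277, 0.095, -0.573], [0.0, -0.324, 0.946, 0.374], [0.0, 0.0, 0.0, 1.0]] [ 0.18338975 -0.59748913  0.23928117]
```

```bash
python3 -m inch '[[15,-10,-2,0,0,0],[26,-17,-2,0,0,0],[26,-17,-2,0,0,0],[26,-17,-2,0,0,0],[26,-17,-2,0,0,0],[26,-17,-2,0,0,0],[26,-17,-2,0,0,0],[26,-17,-2,0,0,0],[26,-17,-2,0,0,0],[26,-17,-2,0,0,0],[26,-17,-2,0,0,0],[26,-17,-2,0,0,0],[26,-17,-2,0,0,0],[26,-17,-2,0,0,0],[26,-17,-2,0,0,0],[26,-17,-2,0,0,0],[26,-17,-2,0,0,0],[26,-17,-2,0,0,0],[26,-17,-2,0,0,0],[15,-17,0,0,0,3]]'
python3 -m inch '[[0,0,0,0,0,3.5],[0,0,0,0,0,0],[0,0,0,0,0,0]]'
python3 - <<'E'
from h import *
im,p=snap('wrist','w1.png');print(get_state()['ee_pos'],delta([.57,-.12,.28],10.5))
for n in ['transfer_rail','socket_mouth','plug','press_station','push_face','tin_seat','tin_filled']:
    r=place_of('wrist',n);print(n,[(np.round(a['pixel'],1).tolist(),round(a['conf'],2),onz(p,a['pixel'],{'socket_mouth':.014,'plug':.008,'press_station':.03,'push_face':.055,'tin_seat':.03,'tin_filled':.03,'transfer_rail':0}[n]).round(4).tolist()) for a in r[:2]])
E
```

```text
clock: 3.07
ee_pos: [0.5636, -0.1304, 0.2781]
tcp_rot: [-3.118, -0.386, -0.004]
ft_force: [-0.2, 0.3, -0.6]
opening: 1.002
finger_force: 0.0
clock: 3.32
ee_pos: [0.5616, -0.1322, 0.2773]
tcp_rot: [-3.128, -0.293, 0.001]
ft_force: [0.2, 0.6, 0.8]
opening: 0.995
finger_force: 0.0
[ 0.56142872 -0.13278396  0.27727141] (array([ 10.8, -11. ,  -2.7]), 'rz', np.float64(0.15), 'tilt', array([-3.e-04, -0.e+00, -1.e+00]))
transfer_rail [([150.4, 226.8], 0.63, [0.5767, -0.0642, 0.0]), ([278.8, 429.4], 0.59, [0.4566, -0.3557, 0.0])]
socket_mouth [([213.3, 277.9], 0.57, [0.5151, -0.1373, 0.014])]
plug [([249.4, 278.0], 0.7, [0.4652, -0.1465, 0.008])]
press_station [([159.6, 176.5], 0.6, [0.5613, -0.0145, 0.03]), ([154.3, 275.4], 0.19, [0.5872, -0.1214, 0.03])]
push_face [([155.6, 334.4], 0.65, [0.6009, -0.1812, 0.055])]
tin_seat []
tin_filled [([267.0, 159.0], 0.97, [0.4246, -0.0048, 0.03]), ([154.1, 275.5], 0.83, [0.5875, -0.1214, 0.03])]
```

View pics/w1.png

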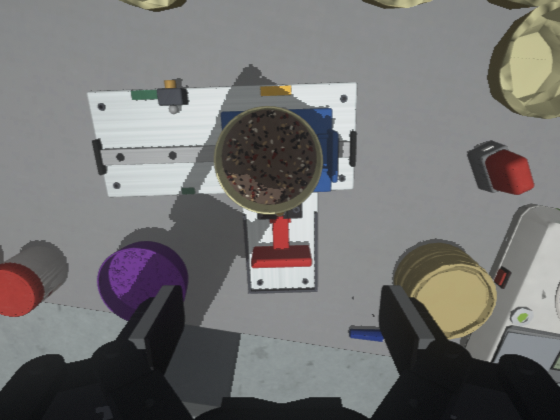

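The wrist view shows the rail plate with corners at about (94,88), (83,356), (188,354) and (196,108). The gold filled tin is at (160,268), the push tab at (155,334), the red T-plug at (258,282), and the purple look-alike is off at (280,142). Next is a close crop for precise corners.

Run:
```python
import cv2
im=cv2.imread('pics/w1.png')[70:300,80:370]
cv2.imwrite('pics/c1.png',cv2.resize(im,None,fx=2.6,fy=2.6,interpolation=cv2.INTER_CUBIC))
```

```text
(no output)
```

View pics/c1.png

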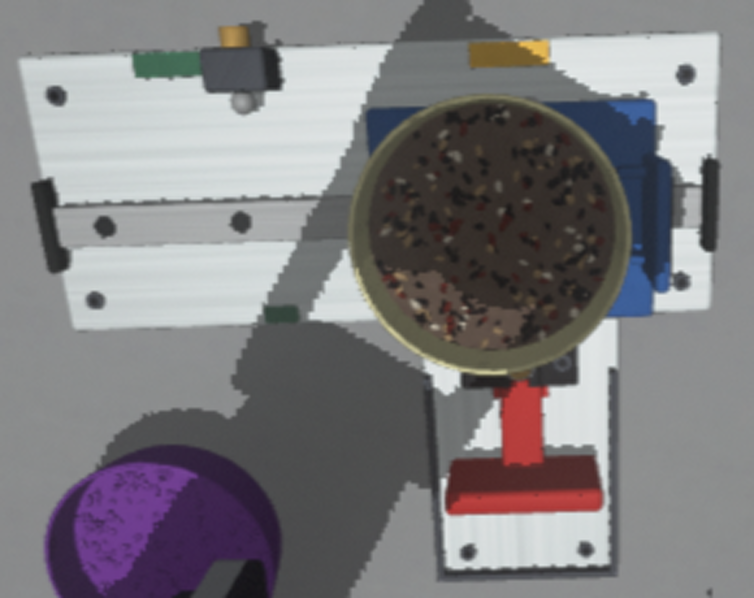

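```bash
cat > fit.py <<'E'
from h import *
from scipy.optimize import least_squares
px=lambda u,v:(70+v/2.6,80+u/2.6)
def rail(p,pts):  # pts: (rail xyz, (row,col))
    def f(q):
        c,s=np.cos(q[2]),np.sin(q[2]);o=[]
        for X,r in pts:
            W=[q[0]+c*X[0]-s*X[1],q[1]+s*X[0]+c*X[1],X[2]];o+=list(np.array(proj(p,W))-r)
        return o
    return least_squares(f,[.565,-.06,.18])
E
python3 - <<'E'
from fit import *
p=camera_params('wrist')
C=[((.072,.15,.008),px(19,58)),((.072,-.15,.008),px(720,34)),((-.05,-.15,.008),px(711,307)),((-.05,.15,.008),px(75,329))]
r=rail(p,C);q=r.x;print(q,np.degrees(q[2]),r.fun.round(1))
c,s=np.cos(q[2]),np.sin(q[2]);Ri=np.array([[c,s],[-s,c]])
def loc(u,v,z): return (Ri@(onz(p,px(u,v),z)[:2]-q[:2])*1000).round(1)
for n,u,v,z in [('bar TL -x',447,513,.05),('bar TR -x',602,511,.05),('bar +xL',450,492,.05),('bar+xR',600,490,.05),('bar foot L',452,457,.03),('neck L',503,420,.024),('neck R',543,420,.024),('ledge FL',440,580,.014),('ledge FR',615,574,.014),('housing front top L?',462,388,.039),('hous R',577,384,.039),('yellow',510,45,.008),('green front',282,315,.008),('green back',167,63,.008),('tab top outer',662,158,.074),('tab top in',650,158,.074),('tab bottom outer',668,290,.074),('tin centre',490,235,.084)]: print(n,loc(u,v,z))
t=camera_params('top'); sc=camera_params('scene')
for X in [(.072,.15,.008),(-.05,-.15,.008)]:
    W=[q[0]+c*X[0]-s*X[1],q[1]+s*X[0]+c*X[1],X[2]];print('check top/scene',np.round(proj(t,W)),np.round(proj(sc,W)))
E
```

```text
[ 0.57593656 -0.06667888  0.21683876] 12.423945934715825 [-0.8 -1.4 -1.5  1.5  1.9  1.   1.6 -1.1]
bar TL -x [-128.2  -24.4]
bar TR -x [-129.6  -94.1]
bar +xL [-117.8  -26.4]
bar+xR [-119.1  -93.3]
bar foot L [-109.6  -26.3]
neck L [-94.3 -50.5]
neck R [-94.9 -69.1]
ledge FL [-184.3  -14.5]
ledge FR [-183.9 -103.5]
housing front top L? [-72.7 -33.6]
hous R [-72.6 -84.4]
yellow [ 69.2 -59.9]
green front [-44.6  50.7]
green back [67.  86.2]
tab top outer [  26.3 -115.1]
tab top in [  26.4 -110.6]
tab bottom outer [ -23.4 -118.2]
tin centre [  1.8 -51. ]
check top/scene [189. 239.] [239. 213.]
check top/scene [206. 340.] [178. 300.]
```

```bash
cat >> h.py <<'E'
Q=np.array([0.57594,-0.06668,0.21684])
def rw(x,y,z):
    c,s=np.cos(Q[2]),np.sin(Q[2]);return [Q[0]+(c*x-s*y)/1e3,Q[1]+(s*x+c*y)/1e3,z/1e3]
def wr(W):
    c,s=np.cos(Q[2]),np.sin(Q[2]);return np.round(1e3*np.r_[np.array([[c,s],[-s,c]])@(np.array(W[:2])-Q[:2]),W[2]],1)
def where():
    s=get_state();print('clock',round(s['clock'],2),'rail mm',wr(s['ee_pos']),'F',np.round(s['ft_force'],1),'gap',round(s['opening']*85,1),delta(s['ee_pos'],np.degrees(Q[2]))[1:])
E
python3 - <<'E'
from h import *
where();print(rw(-103,-60,130),delta(rw(-103,-60,130),12.42))
E
```

```text
clock 3.72 rail mm [-28.4 -62.2 277.3] F [-0.1 -0.3  1.2] gap 85.0 ('rz', np.float64(-1.9), 'tilt', array([ 0.,  0., -1.]))
[np.float64(0.4882607174843234), np.float64(-0.14743483525793466), 0.13] (array([-74.6,   0.3, 147.3]), 'rz', np.float64(-1.9), 'tilt', array([ 0.,  0., -1.]))
```

```bash
python3 -m inch '[[-13,0,15,0,0,0],[-20,0,30,0,0,0],[-20,0,35,0,0,0],[-17,0,35,0,0,0],[-5,0,22,0,0,0],[0,0,10,0,0,-1.9],[0,0,0,0,0,0],[0,0,0,0,0,0]]' 0.25 20
python3 - <<'E'
from h import *
im,p=snap('wrist','w2.png');where();print(delta(rw(-103,-60,24),12.42))
E
```

```text
clock: 4.38
ee_pos: [0.4878, -0.1469, 0.13]
tcp_rot: [-3.123, -0.339, 0.001]
ft_force: [0.5, 0.0, -0.1]
opening: 0.378
finger_force: 0.0
clock 4.43 rail mm [-102.3  -60.   131.3] F [ 0.1 -0.8 -0.5] gap 32.2 ('rz', np.float64(-0.01), 'tilt', array([ 1.6e-03, -7.0e-04, -1.0e+00]))
(array([-8.000e-01, -1.000e-01,  1.073e+02]), 'rz', np.float64(-0.01), 'tilt', array([ 1.6e-03, -7.0e-04, -1.0e+00]))
```

View pics/w2.png

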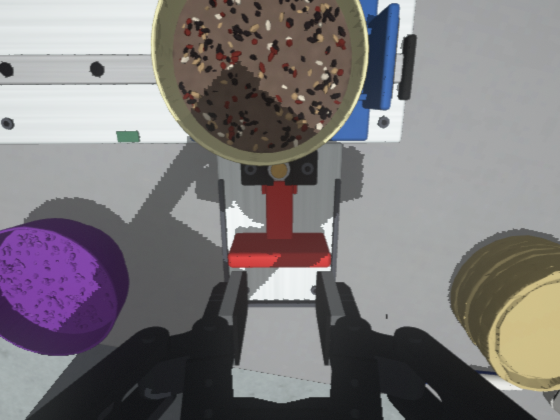

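The fingers (inner edges at columns 244 and 318) straddle the neck's line at column 281. The T-bar top runs over rows 248–267 and the tin is well clear.

```bash
python3 - <<'E'
from h import *
p=camera_params('wrist')
for n,r,c,z in [('bar top -x',267,281,.05),('bar top +x',251,281,.05),('barL',258,230,.05),('barR',256,331,.05),('neckL',215,267,.024),('neckR',215,294,.024),('hous front top',185,281,.039),('ledge front curb',303,281,.014)]: print(n,wr(onz(p,(r,c),z)))
where()
im=cv2.imread('pics/w2.png');cv2.imwrite('pics/c2.png',cv2.resize(im[140:310,200:360],None,fx=3.5,fy=3.5,interpolation=cv2.INTER_CUBIC))
E
python3 -m inch '[[0,0,20,0,0,0],[0,0,25,0,0,0],[0,0,10,0,0,0],[0,0,0,0,0,0]]'
```

```text
bar top -x [-128.1  -59.8   50. ]
bar top +x [-115.9  -59.8   50. ]
barL [-121.1  -24.6   50. ]
barR [-119.7  -94.3   50. ]
neckL [-98.5 -49.5  24. ]
neckR [-98.5 -69.5  24. ]
hous front top [-72.2 -59.9  39. ]
ledge front curb [-180.3  -59.7   14. ]
clock 4.43 rail mm [-102.3  -60.   131.3] F [ 0.1 -0.8 -0.5] gap 32.2 ('rz', np.float64(-0.01), 'tilt', array([ 1.6e-03, -7.0e-04, -1.0e+00]))
clock: 4.77
ee_pos: [0.487, -0.1462, 0.074]
tcp_rot: [-3.121, -0.341, 0.005]
ft_force: [-0.7, -0.7, -0.8]
opening: 0.373
finger_force: 0.0
```

View pics/c2.png

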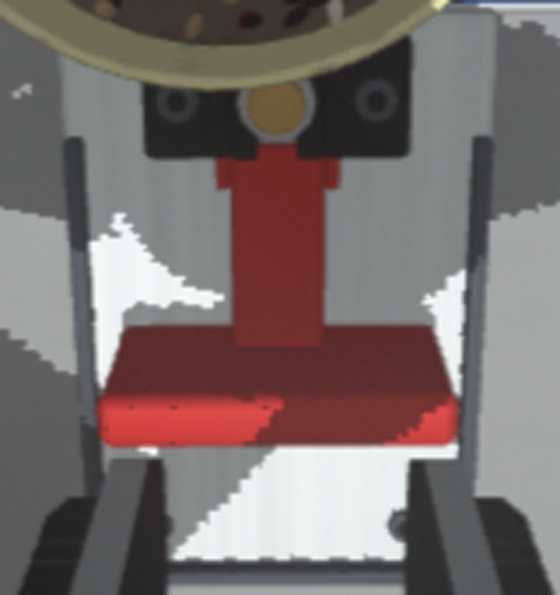

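The T-bar's rear top edge is at crop row 397 (rail x about -117), and the fingers come down on both sides of the neck with room behind the bar.

```bash
python3 -m inch '[[1,0,0,0,0,0],[0,0,0,0,0,0]]'
python3 - <<'E'
from h import *
where();print(delta(rw(-101,-60,24),12.42))
E
```

```text
clock: 4.93
ee_pos: [0.4907, -0.1471, 0.077]
tcp_rot: [3.121, 0.341, 0.004]
ft_force: [0.8, 0.9, 0.5]
opening: 0.376
finger_force: 0.0
clock 4.93 rail mm [-100.6  -60.2   77. ] F [0.8 0.9 0.5] gap 32.0 ('rz', np.float64(0.04), 'tilt', array([ 0.0029, -0.0013, -1.    ]))
(array([-0.6, -0.3, 53. ]), 'rz', np.float64(0.04), 'tilt', array([ 0.0029, -0.0013, -1.    ]))
```

```bash
python3 -m inch '[[0,0,14,0,0,0],[0,0,14,0,0,0],[0,0,12,0,0,0],[0,0,8,0,0,0],[0,0,5,0,0,0],[0,0,0,0,0,0],[0,0,0,0,0,0]]'
python3 - <<'E'
from h import *
where()
E
```

```text
clock: 5.52
ee_pos: [0.4892, -0.1466, 0.0224]
tcp_rot: [3.123, 0.341, 0.0]
ft_force: [-0.7, 0.7, 0.3]
opening: 0.374
finger_force: 0.0
clock 5.52 rail mm [-101.9  -59.4   22.4] F [-0.7  0.7  0.3] gap 31.8 ('rz', np.float64(0.04), 'tilt', array([ 0., -0., -1.]))
```

```bash
python3 -m inch '[[-2,0,0,0,0,0],[-2,0,0,0,0,0],[-2,0,0,0,0,0],[-2,0,0,0,0,0]]'; python3 -m inch '[[-3,0,0,0,0,0],[-3,0,0,0,0,0],[-3,0,0,0,0,0],[-3,0,0,0,0,0],[-3,0,0,0,0,0]]';  python3 -m inch '[[-3,0,0,0,0,0],[-3,0,0,0,0,0],[-3,0,0,0,0,0],[-3,0,0,0,0,0],[0,0,0,0,0,0]]'
python3 - <<'E'
from h import *
where();im,p=snap('wrist','w3.png');print([(a['pixel'],a['conf'],wr(onz(p,a['pixel'],.008))) for a in place_of('wrist','plug')[:2]])
E
```

```text
clock: 5.85
ee_pos: [0.483, -0.1482, 0.023]
tcp_rot: [3.123, 0.339, 0.008]
ft_force: [8.8, 3.9, -4.9]
opening: 0.373
finger_force: 4.5
clock: 6.27
ee_pos: [0.4695, -0.1518, 0.0234]
tcp_rot: [3.121, 0.34, 0.011]
ft_force: [4.7, 0.8, -1.9]
opening: 0.377
finger_force: 2.7
clock: 6.68
ee_pos: [0.4551, -0.1544, 0.0229]
tcp_rot: [3.122, 0.341, 0.001]
ft_force: [-0.0, -1.1, 0.1]
opening: 0.373
finger_force: 0.4
clock 6.68 rail mm [-136.9  -59.7   22.9] F [-0.  -1.1  0.1] gap 31.7 ('rz', np.float64(0.04), 'tilt', array([ 1.e-03, -6.e-04, -1.e+00]))
[([308.0, 277.3], 0.79, array([-151.8,  -57.5,    8. ]))]
```

View pics/w3.png

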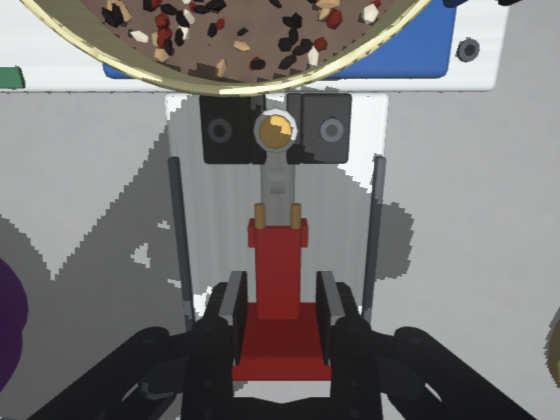

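The plug is moving along the ledge: its neck end has left the housing (row 225), and the steel tongue is still in the socket at (165,278). It needs about 14 mm more.

```bash
python3 -m inch '[[-3,0,0,0,0,0],[-3,0,0,0,0,0],[-3,0,0,0,0,0],[-3,0,0,0,0,0],[-2,0,0,0,0,0],[0,0,0,0,0,0]]'
python3 - <<'E'
from h import *
p0=camera_params('wrist');where();im,p=snap('wrist','w4.png')
g=cv2.imread('pics/w4.png');cv2.imwrite('pics/c4.png',cv2.resize(g[0:420,150:410],None,fx=1.4,fy=1.4))
E
```

```text
clock: 7.28
ee_pos: [0.4403, -0.1571, 0.0221]
tcp_rot: [-3.123, -0.341, 0.002]
ft_force: [0.6, -0.1, 0.6]
opening: 0.374
finger_force: 0.0
clock 7.28 rail mm [-151.9  -59.1   22.1] F [ 0.6 -0.1  0.6] gap 31.8 ('rz', np.float64(0.02), 'tilt', array([-1.2e-03,  3.0e-04, -1.0e+00]))
```

View pics/c4.png

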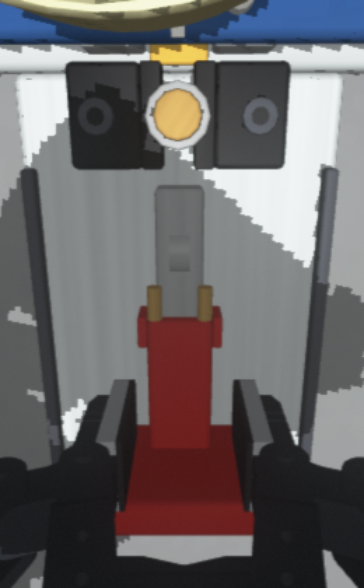

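Run:
```python
from h import *
p=camera_params('wrist');where()
print('tip',wr(onz(p,(132,278),.017)),'neck end',wr(onz(p,(227,278),.024)),'housing',wr(onz(p,(120,278),.039)))
```

```text
clock 7.33 rail mm [-151.8  -59.    22. ] F [ 0.5 -0.7  0.5] gap 31.5 ('rz', np.float64(0.03), 'tilt', array([-1.3e-03,  4.0e-04, -1.0e+00]))
tip [-79.4 -57.7  17. ] neck end [-116.8  -57.6   24. ] housing [-73.6 -57.9  39. ]
```

The tongue tip is at rail x -79, well clear of the housing face at -73, so the plug is drawn about 45 mm and lies flat. Now I ease off it, lift, and go round to behind the push tab.

```bash
python3 -m inch '[[2,0,0,0,0,0],[2,0,0,0,0,0],[0,0,0,0,0,0],[0,0,-8,0,0,0],[0,0,-20,0,0,0],[0,0,-35,0,0,0],[0,0,-35,0,0,0],[0,0,-25,0,0,0],[0,0,-5,0,0,0],[0,0,0,0,0,0]]'
python3 - <<'E'
from h import *
where();im,p=snap('wrist','w5.png')
for n,z in [('plug',.008),('push_face',.055),('date_stamp',0)]:print(n,[(np.round(a['pixel']),round(a['conf'],2),wr(onz(p,a['pixel'],z))) for a in place_of('wrist',n)[:2]])
print(delta(rw(0,-150,150),12.42),get_state()['joints'])
E
```

```text
clock: 8.17
ee_pos: [0.4471, -0.1572, 0.1535]
tcp_rot: [3.119, 0.341, 0.008]
ft_force: [0.1, -0.2, -0.9]
opening: 0.375
finger_force: 0.0
clock 8.17 rail mm [-145.3  -60.7  153.5] F [ 0.1 -0.2 -0.9] gap 31.9 ('rz', np.float64(0.05), 'tilt', array([ 0.0057, -0.003 , -1.    ]))
plug [(array([228., 275.]), 0.75, array([-166.5,  -54.1,    8. ]))]
push_face []
date_stamp []
(array([148.3,  91.9,  -2.4]), 'rz', np.float64(0.04), 'tilt', array([-0.0036,  0.0019, -1.    ])) [-4.86608443e-01 -1.21815417e-02  2.04604702e+00 -3.06548335e-05
  1.11183145e+00  8.66652568e-01]
```

```bash
python3 -m inch '[[10,6,0,0,0,0],[24,15,0,0,0,0],[28,17,0,0,0,0],[28,17,0,0,0,0],[28,17,0,0,0,0],[22,14,0,0,0,0],[9,6,0,0,0,0],[0,0,0,0,0,-3],[0,0,0,0,0,-7],[0,0,0,0,0,-7],[0,0,0,0,0,-7],[0,0,0,0,0,-7],[0,0,0,0,0,-7],[0,0,0,0,0,-7],[0,0,0,0,0,-7],[0,0,0,0,0,-7],[0,0,0,0,0,-7],[0,0,0,0,0,-7],[0,0,0,0,0,-7]]' 1 20
python3 -m inch '[[0,0,0,0,0,-7],[0,0,0,0,0,-3],[0,0,0,0,0,0],[0,0,0,0,0,0]]'
python3 - <<'E'
from h import *
where();im,p=snap('wrist','w6.png');print(delta(rw(0,-148,55),12.42-90))
for n,z in [('plug',.008),('push_face',.055)]:print(n,[(np.round(a['pixel']),round(a['conf'],2),wr(onz(p,a['pixel'],z))) for a in place_of('wrist',n)[:2]])
E
```

```text
clock: 9.95
ee_pos: [0.6089, -0.2133, 0.1473]
tcp_rot: [-2.163, -2.272, 0.002]
ft_force: [0.1, 0.5, -0.4]
opening: -0.002
finger_force: 0.0
clock: 10.28
ee_pos: [0.6093, -0.2135, 0.148]
tcp_rot: [-1.967, -2.445, 0.001]
ft_force: [-0.8, 0.7, 0.2]
opening: 0.0
finger_force: 0.0
clock 10.28 rail mm [   1.  -150.5  148. ] F [-0.8  0.7  0.2] gap 0.0 ('rz', np.float64(89.94), 'tilt', array([-0.0034,  0.0016, -1.    ]))
(array([ 2.5, -1. , 93.5]), 'rz', np.float64(-0.04), 'tilt', array([-0.0027,  0.0013, -1.    ]))
plug [(array([83., 51.]), 0.97, array([-170.3,  -55. ,    8. ]))]
push_face [(array([178., 280.]), 0.8, array([   1.1, -117. ,   55. ]))]
```

View pics/w6.png

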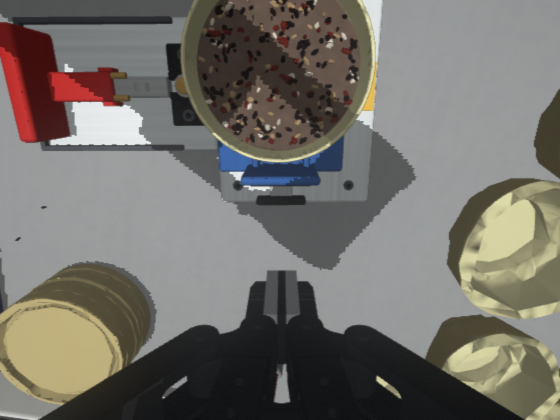

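The view shows the plug lying flat on its ledge at (85,45), out of the socket. The shut fingers are in line with the blue tab at (178,280), and nothing is beneath them. I'll descend behind the tab.

```bash
python3 -m inch '[[1,0,10,0,0,0],[1,-1,25,0,0,0],[0,0,25,0,0,0],[0,0,20,0,0,0],[0,0,10,0,0,0],[0,0,3,0,0,0],[0,0,0,0,0,0],[0,0,0,0,0,0]]'
python3 -m inch '[[4,0,0,0,0,0],[4,0,0,0,0,0],[3,0,0,0,0,0],[2,0,0,0,0,0],[0,0,0,0,0,0],[0,0,0,0,0,0]]'
python3 - <<'E'
from h import *
where();im,p=snap('wrist','w7.png')
print([(np.round(a['pixel']),round(a['conf'],2),wr(onz(p,a['pixel'],.055))) for a in place_of('wrist','push_face')[:2]])
E
```

```text
clock: 11.1
ee_pos: [0.6099, -0.2126, 0.0583]
tcp_rot: [1.966, 2.448, 0.001]
ft_force: [0.7, 0.5, 0.1]
opening: 0.0
finger_force: 0.0
clock: 11.6
ee_pos: [0.6063, -0.1993, 0.0576]
tcp_rot: [1.966, 2.45, 0.0]
ft_force: [0.3, 0.5, 0.5]
opening: 0.001
finger_force: 0.0
clock 11.6 rail mm [   1.1 -136.    57.6] F [0.3 0.5 0.5] gap 0.1 ('rz', np.float64(-89.94), 'tilt', array([ 3.e-04, -2.e-04, -1.e+00]))
[(array([257., 279.]), 0.75, array([   1.2, -117.7,   55. ]))]
```

```bash
for i in 1; do python3 -m inch '[[2,0,0,0,0,0],[2,0,0,0,0,0]]'; python3 -m inch '[[1.5,0,0,0,0,0],[1.5,0,0,0,0,0]]'; python3 -m inch '[[1.5,0,0,0,0,0],[1.5,0,0,0,0,0]]'; python3 -m inch '[[2,0,0,0,0,0],[2,0,0,0,0,0],[0,0,0,0,0,0]]';done
python3 - <<'E'
from h import *
where();im,p=snap('wrist','w8.png')
print([(np.round(a['pixel']),round(a['conf'],2),wr(onz(p,a['pixel'],.055))) for a in place_of('wrist','push_face')[:2]])
E
```

```text
clock: 11.87
ee_pos: [0.6054, -0.1957, 0.0573]
tcp_rot: [1.968, 2.449, 0.0]
ft_force: [0.6, -0.2, -0.5]
opening: 0.001
finger_force: 0.0
clock: 12.03
ee_pos: [0.6046, -0.1925, 0.0572]
tcp_rot: [-1.967, -2.449, 0.0]
ft_force: [-0.5, 0.4, 0.4]
opening: 0.0
finger_force: 0.0
clock: 12.2
ee_pos: [0.6041, -0.19, 0.0573]
tcp_rot: [1.966, 2.449, -0.001]
ft_force: [0.3, -2.3, -0.8]
opening: 0.001
finger_force: 0.7
clock: 12.45
ee_pos: [0.603, -0.1853, 0.0572]
tcp_rot: [-1.967, -2.449, -0.0]
ft_force: [0.0, -1.0, -0.1]
opening: 0.001
finger_force: 0.1
clock 12.45 rail mm [   0.9 -121.7   57.2] F [ 0.  -1.  -0.1] gap 0.1 ('rz', np.float64(-89.96), 'tilt', array([-3.e-04,  5.e-04, -1.e+00]))
[(array([273., 280.]), 0.6, array([   1.1, -111. ,   55. ]))]
```

Contact is made and the carrier moves at about 2 N. I'll push on smoothly to short of the click.

```bash
python3 -m inch '[[1,0,0,0,0,0],[2,0,0,0,0,0],[3,0,0,0,0,0],[4,0,0,0,0,0],[4,0,0,0,0,0],[4,0,0,0,0,0],[4,0,0,0,0,0],[4,0,0,0,0,0],[4,0,0,0,0,0],[4,0,0,0,0,0],[4,0,0,0,0,0],[4,0,0,0,0,0],[4,0,0,0,0,0],[4,0,0,0,0,0],[4,0,0,0,0,0],[4,0,0,0,0,0],[4,0,0,0,0,0],[4,0,0,0,0,0],[3,0,0,0,0,0],[2,0,0,0,0,0]]'
python3 -m inch '[[2,0,0,0,0,0],[2,0,0,0,0,0],[2,0,0,0,0,0],[2,0,0,0,0,0],[1,0,0,0,0,0],[0,0,0,0,0,0]]'
python3 - <<'E'
from h import *
where();im,p=snap('wrist','w9.png')
for n,z in [('push_face',.055),('press_station',.03),('tin_seat',.03)]:print(n,[(np.round(a['pixel']),round(a['conf'],2),wr(onz(p,a['pixel'],z))) for a in place_of('wrist',n)[:2]])
E
```

```text
clock: 14.22
ee_pos: [0.5877, -0.116, 0.0573]
tcp_rot: [-1.967, -2.449, -0.0]
ft_force: [-0.6, -1.2, -0.5]
opening: 0.003
finger_force: 0.7
clock: 14.72
ee_pos: [0.5859, -0.1073, 0.0572]
tcp_rot: [-1.967, -2.449, -0.001]
ft_force: [-0.6, -0.5, 0.6]
opening: 0.0
finger_force: 0.1
clock 14.72 rail mm [  1.  -41.8  57.2] F [-0.6 -0.5  0.6] gap 0.0 ('rz', np.float64(-89.96), 'tilt', array([-1.e-04,  6.e-04, -1.e+00]))
push_face [(array([271., 278.]), 0.61, array([  0.5, -30.2,  55. ]))]
press_station []
tin_seat [(array([278., 152.]), 0.56, array([-66.7, -47.6,  30. ]))]
```

View pics/w9.png

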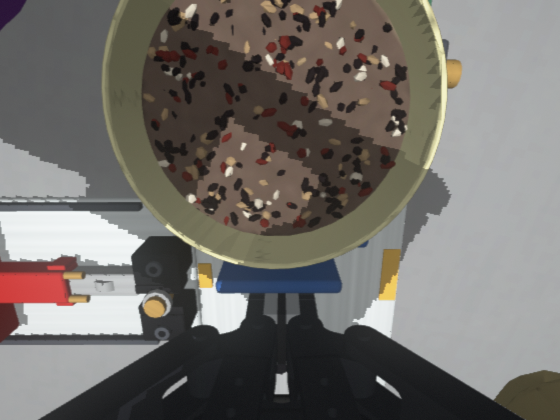

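The tin is still seated and the tab at (275,280) is against the fingers, with roughly 86 mm travelled. From here I go slowly and watch for the rise in force and the click.

```bash
python3 -m inch '[[2,0,0,0,0,0],[2,0,0,0,0,0],[2,0,0,0,0,0],[2,0,0,0,0,0],[2,0,0,0,0,0],[2,0,0,0,0,0],[0,0,0,0,0,0]]'
python3 -m inch '[[1.5,0,0,0,0,0],[1.5,0,0,0,0,0]]'|egrep 'pos|ft'
python3 -m inch '[[1,0,0,0,0,0],[1,0,0,0,0,0]]'|egrep 'pos|ft'
python3 - <<'E'
from h import *
where();snap('wrist')
print([(np.round(a['pixel'],1),round(a['conf'],2)) for a in place_of('wrist','push_face')[:2]])
E
```

```text
clock: 15.5
ee_pos: [0.5839, -0.0987, 0.0573]
tcp_rot: [1.962, 2.447, -0.005]
ft_force: [1.3, -9.8, -4.0]
opening: -0.003
finger_force: 4.7
ee_pos: [0.5839, -0.0985, 0.0575]
ft_force: [1.8, -19.1, -7.5]
ee_pos: [0.5832, -0.0955, 0.0573]
ft_force: [0.6, -9.2, -3.7]
clock 15.83 rail mm [  0.9 -29.7  57.3] F [ 0.6 -9.2 -3.7] gap 0.1 ('rz', np.float64(-89.91), 'tilt', array([ 0.0028, -0.0077, -1.    ]))
[]
```

```bash
python3 -m inch '[[0,0,0,0,0,0],[0,0,0,0,0,0]]'|egrep 'pos|ft'
python3 - <<'E'
from h import *
where()
for c in ['top','scene','wrist']:
    im,p=snap(c,c+'10.png')
    for n,z in [('push_face',.055),('tin_filled',.03),('tin_seat',.03),('press_station',.03),('plug',.008)]:print(c,n,[(np.round(a['pixel']),round(a['conf'],2),wr(onz(p,a['pixel'],z))) for a in place_of(c,n)[:2]])
E
```

```text
ee_pos: [0.5827, -0.0935, 0.0573]
ft_force: [1.0, -8.0, -2.9]
clock 16.1 rail mm [  0.9 -27.6  57.3] F [ 1.  -8.  -2.9] gap 0.0 ('rz', np.float64(-89.93), 'tilt', array([ 0.0015, -0.0042, -1.    ]))
top push_face [(array([246., 324.]), 0.29, array([-161.7,  -66.1,   55. ])), (array([263., 194.]), 0.27, array([-127. ,  324.6,   55. ]))]
top tin_filled [(array([203., 276.]), 0.58, array([ 0.8, 46.4, 30. ])), (array([255., 271.]), 0.55, array([-154.1,   97.3,   30. ]))]
top tin_seat [(array([203., 275.]), 0.64, array([ 0.7, 48.9, 30. ])), (array([202., 272.]), 0.44, array([ 3.9, 58.9, 30. ]))]
top press_station [(array([199., 270.]), 0.61, array([14.7, 61.6, 30. ]))]
top plug [(array([260., 160.]), 0.72, array([-94.9, 430.1,   8. ])), (array([199., 277.]), 0.45, array([13.7, 40.3,  8. ]))]
scene push_face [(array([191., 268.]), 0.57, array([ -5.3, -18. ,  55. ]))]
scene tin_filled [(array([213., 258.]), 0.67, array([-3.7, 45.1, 30. ])), (array([256., 301.]), 0.67, array([-150.8,  133.1,   30. ]))]
scene tin_seat [(array([217., 253.]), 0.89, array([ 3.1, 61.6, 30. ])), (array([216., 255.]), 0.22, array([-1.2, 57.6, 30. ]))]
scene press_station [(array([212., 258.]), 0.6, array([-1.1, 41.5, 30. ]))]
scene plug [(array([212., 328.]), 0.67, array([-165.7,  -47. ,    8. ])), (array([373., 215.]), 0.29, array([-89.3, 444.8,   8. ]))]
wrist push_face [(array([272., 278.]), 0.81, array([  0.1, -16.2,  55. ]))]
wrist tin_filled [(array([109., 281.]), 0.71, array([ 1.7, 52.1, 30. ]))]
wrist tin_seat []
wrist press_station []
wrist plug [(array([291.,   1.]), 0.81, array([-169.1,  -54.9,    8. ]))]
```

The carrier is at about 101 mm with the tin seated (tin at y 52 against a seat at y 51). I'll continue in 1 mm steps.

```bash
for i in 1; do 
python3 -m inch '[[1,0,0,0,0,0],[0,0,0,0,0,0]]'|egrep 'pos|ft'
python3 -m inch '[[1,0,0,0,0,0],[0,0,0,0,0,0]]'|egrep 'pos|ft'
python3 -m inch '[[1,0,0,0,0,0],[0,0,0,0,0,0]]'|egrep 'pos|ft'
python3 -m inch '[[0,0,0,0,0,0],[0,0,0,0,0,0]]'|egrep 'pos|ft'
done
python3 - <<'E'
from h import *
where();im,p=snap('wrist')
for n,z in [('push_face',.055),('tin_filled',.03)]:print(n,[(np.round(a['pixel']),round(a['conf'],2),wr(onz(p,a['pixel'],z))) for a in place_of('wrist',n)[:1]])
E
```

```text
ee_pos: [0.5823, -0.0916, 0.0573]
ft_force: [0.5, -5.2, -3.0]
ee_pos: [0.5819, -0.0898, 0.0572]
ft_force: [0.4, -2.8, -1.5]
ee_pos: [0.5815, -0.0878, 0.0572]
ft_force: [-0.0, -1.2, -0.8]
ee_pos: [0.5814, -0.0876, 0.0573]
ft_force: [-0.2, -1.0, -0.7]
clock 17.67 rail mm [  0.9 -21.6  57.3] F [-0.2 -1.  -0.7] gap -0.5 ('rz', np.float64(-89.96), 'tilt', array([-5.e-04,  1.e-03, -1.e+00]))
push_face [(array([272., 280.]), 0.87, array([  1.1, -10.7,  55. ]))]
tin_filled [(array([111., 280.]), 0.77, array([ 1.3, 57.4, 30. ]))]
```

```bash
for i in 1; do 
python3 -m inch '[[1,0,0,0,0,0],[0,0,0,0,0,0],[0,0,0,0,0,0]]'|egrep 'pos|ft'
python3 -m inch '[[1,0,0,0,0,0],[0,0,0,0,0,0],[0,0,0,0,0,0]]'|egrep 'pos|ft'
done
python3 - <<'E'
from h import *
where();im,p=snap('wrist','w11.png')
for n,z in [('push_face',.055),('tin_filled',.03)]:print(n,[(np.round(a['pixel'],1),round(a['conf'],2),wr(onz(p,a['pixel'],z))) for a in place_of('wrist',n)[:1]])
# blue tab columns profile at col 240..320 : rows that are blue
for c in (225,335):
    col=im[:,c].astype(int);b=np.where((col[:,2]>col[:,0]*1.6)&(col[:,2]>50))[0];print(c,b.min() if len(b) else None,b.max() if len(b) else None)
g=im.astype(int);m=(g[:,:,1]>g[:,:,0]*1.5)&(g[:,:,1]>g[:,:,2]*1.2)&(g[:,:,1]>40);n,l,st,ce=cv2.connectedComponentsWithStats(m.astype(np.uint8));print('green',[(st[i].tolist(),wr(onz(p,ce[i][::-1],.008))) for i in range(1,n) if st[i][4]>15])
w=(g.min(2)>185);n,l,st,ce=cv2.connectedComponentsWithStats(w.astype(np.uint8));print('white',[(st[i].tolist(),wr(onz(p,ce[i][::-1],.03))) for i in range(1,n) if st[i][4]>25][:15])
E
```

```text
ee_pos: [0.5814, -0.0869, 0.0574]
ft_force: [0.7, -0.6, 0.3]
ee_pos: [0.5811, -0.086, 0.0573]
ft_force: [1.0, 0.1, 0.0]
clock 18.32 rail mm [  0.9 -20.   57.3] F [1.  0.1 0. ] gap 0.0 ('rz', np.float64(-89.97), 'tilt', array([-2.e-04,  5.e-04, -1.e+00]))
push_face [(array([271.1, 279.1]), 0.8, array([ 0.8, -8.4, 55. ]))]
tin_filled [(array([108. , 280.1]), 0.82, array([ 1.3, 60.1, 30. ]))]
225 262 291
335 267 291
green []
white [([423, 0, 6, 11, 34], array([ 61. , 100.5,  30. ])), ([186, 4, 9, 10, 42], array([-35.9,  99.2,  30. ])), ([435, 30, 7, 19, 65], array([68. , 88.1, 30. ])), ([266, 55, 6, 9, 30], array([-3.6, 80.3, 30. ])), ([426, 55, 20, 113, 289], array([73.1, 61.1, 30. ])), ([382, 56, 6, 9, 28], array([46.4, 79.9, 30. ])), ([226, 167, 6, 9, 30], array([-23.5,  31.9,  30. ])), ([167, 226, 16, 12, 30], array([-52.3,   1.2,  30. ])), ([0, 247, 188, 51, 6449], array([-100.8,  -20.1,   30. ])), ([206, 251, 33, 13, 65], array([-29.2, -13.3,  30. ])), ([392, 271, 7, 13, 55], array([ 62., -25.,  30.])), ([199, 275, 49, 59, 1417], array([-29.5, -43.2,  30. ])), ([194, 299, 5, 12, 38], array([-44.8, -42.2,  30. ])), ([358, 300, 20, 28, 250], array([ 50.8, -49.3,  30. ])), ([22, 309, 128, 53, 4124], array([-103.5,  -65.4,   30. ]))]
```

```bash
python3 -m inch '[[0.8,0,0,0,0,0],[0,0,0,0,0,0],[0,0,0,0,0,0]]'|egrep 'pos|ft'
python3 -m inch '[[0.8,0,0,0,0,0],[0,0,0,0,0,0],[0,0,0,0,0,0]]'|egrep 'pos|ft'
python3 - <<'E'
from h import *
where();im,p=snap('wrist')
for n,z in [('push_face',.055),('tin_filled',.03)]:print(n,[(np.round(a['pixel'],1),round(a['conf'],2),wr(onz(p,a['pixel'],z))) for a in place_of('wrist',n)[:1]])
E
```

```text
ee_pos: [0.5809, -0.0853, 0.0572]
ft_force: [0.3, 0.1, -0.5]
ee_pos: [0.5808, -0.0846, 0.0573]
ft_force: [-0.4, -0.2, -0.5]
clock 18.97 rail mm [  0.9 -18.5  57.3] F [-0.4 -0.2 -0.5] gap -0.1 ('rz', np.float64(-89.96), 'tilt', array([-1.e-04,  1.e-04, -1.e+00]))
push_face [(array([272.9, 279.1]), 0.81, array([ 0.8, -7.8, 55. ]))]
tin_filled [(array([109.1, 279. ]), 0.69, array([ 0.8, 61.1, 30. ]))]
```

The force stays at zero while the fingers advance, so the carrier snapped ahead into the detent on its own. I'll retreat and measure from the same relative pose as the first tab picture.

```bash
python3 -m inch '[[-3,0,0,0,0,0],[-10,0,0,0,0,0],[-9,0,0,0,0,0],[0,0,-10,0,0,0],[0,0,-25,0,0,0],[0,0,-30,0,0,0],[0,0,-20,0,0,0],[0,0,-6,0,0,0],[0,0,0,0,0,0],[0,0,0,0,0,0],[0,0,0,0,0,0]]'
python3 - <<'E'
from h import *
where()
for c in ['wrist','top','scene']:
    im,p=snap(c,c+'12.png')
    for n,z in [('push_face',.055),('tin_filled',.03),('tin_seat',.03),('press_station',.03),('plug',.008)]:print(c,n,[(np.round(a['pixel'],1),round(a['conf'],2),wr(onz(p,a['pixel'],z))) for a in place_of(c,n)[:1]])
# tab rear-top edge: blue extents in w6 vs now
im=read_camera('wrist')
a=cv2.cvtColor(cv2.imread('pics/w6.png'),cv2.COLOR_BGR2RGB)
for g in (a,im):
    for c in (262,298):
        col=g[:,c].astype(int);b=np.where((col[:,2]>col[:,0]*1.6)&(col[:,2]>45))[0];b=b[b>100];print(c,b.min(),b.max(), end=' ; ')
E
```

```text
clock: 20.03
ee_pos: [0.5842, -0.1059, 0.1464]
tcp_rot: [-1.965, -2.447, 0.002]
ft_force: [-1.2, -0.1, -0.1]
opening: -0.003
finger_force: 0.0
clock 20.03 rail mm [ -0.4 -40.1 146.4] F [-1.2 -0.1 -0.1] gap -0.3 ('rz', np.float64(-89.97), 'tilt', array([-0.0033,  0.001 , -1.    ]))
wrist push_face [(array([178.3, 281.8]), 0.64, array([ 0.4, -5.7, 55. ]))]
wrist tin_filled [(array([ 72.8, 284.2]), 0.89, array([ 2. , 61.1, 30. ]))]
wrist tin_seat [(array([ 75.4, 283.4]), 0.34, array([ 1.4, 59.5, 30. ]))]
wrist press_station []
wrist plug [(array([226.3,  79.8]), 0.9, array([-170.8,  -57.4,    8. ]))]
top push_face [(array([197.2, 295.9]), 0.67, array([  0.3, -15.3,  55. ]))]
top tin_filled [(array([255.9, 268.7]), 0.82, array([-154.3,  103.2,   30. ]))]
top tin_seat [(array([206.3, 269.6]), 0.4, array([-6.3, 67.8, 30. ]))]
top press_station []
top plug [(array([203.7, 269.6]), 0.61, array([ 4.9, 65.3,  8. ]))]
scene push_face [(array([192. , 265.4]), 0.9, array([ -0.8, -10.4,  55. ]))]
scene tin_filled [(array([216.4, 253.3]), 0.8, array([ 2.8, 60.4, 30. ]))]
scene tin_seat [(array([221.9, 253. ]), 0.78, array([-4.3, 78. , 30. ]))]
scene press_station [(array([214.4, 254.5]), 0.91, array([ 2.9, 52.8, 30. ]))]
scene plug [(array([210.7, 327.8]), 0.61, array([-162.2,  -52.4,    8. ]))]
262 162 184 ; 298 161 184 ; 262 161 184 ; 298 160 184 ;
```

The tab sits at the same picture row (184) as before, after the tool shifted 110.4 mm. So the carrier is at about 110 mm, with the tin's edge unchanged relative to the tab, and the plug flat on its ledge and out of the socket. Handing in.

Run:
```python
from station import *
print(finish_job())
```

```text
the job is handed in; nothing more can be done
None
```

I drew the plug right out, measured clear of the socket and flat on its ledge, then pushed the carrier until it clicked in at about 110 mm with the tin still seated, and handed the job in; I confirmed the end position by measurement, not by sighting the white line against the green mark.

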